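# Dose from the guarded grinder

## Task

Switch the grinder on by pushing its black toggle fully over to the far side, away from you; then reach through the window of the yellow guard, press the red pad of the dosing lever fully down, keep it down for about a second, let it spring back up and withdraw clear. Do not touch the yellow guard frame or its posts, do not press the lever while the toggle is still off, and leave the tamper, the glass jar, the dripper and the spice carousel standing where they are, neither pushed nor lifted.

Things in the scene. Friction and masses are not known exactly. Their poses are not given: they have to be found in the camera images.
- window (a point): centre of the window in the yellow guard frame, in its level top face. Axes are the grinder's: z up, x front to back (away from the robot at yaw 0), y towards its tall grey body. The window is 84 mm along x by 76 mm along y, in a plate 6 mm thick and 124 x 116 mm outside, with a steel post 10 mm thick under each corner. The plate's top is 106 mm above the shelf deck
- grinder: the grinder, fixed on the shelf deck; origin under the centre of its base, on the deck, same axes as the window. Base 150 mm (x) by 360 mm (y), its ledge 30 mm above the deck. The tall body with hopper is 130 mm along x, from y = 90 to y = 180 mm, 262 mm high. The window's centre lies at x = 0, y = -20 mm, the toggle at x = 0, y = -140 mm
- press_pad (a point): centre of the top of the round red press pad (32 mm across) at the free end of the dosing lever. At rest it lies 20 mm below the guard's top face, straight under the window's centre; fully down it is 18 mm lower. It moves with the lever, a 14 mm wide steel bar that comes from the tall body along the grinder's y under the guard; the hinge is 115 mm from the pad
- dose_lever (a joint): angle of the dosing lever: 0 up at rest, 0.16 rad fully down against its stop (pad 18 mm lower). A spring pushes back, about 2 N at the start and 5 N fully down, and returns it to 0
- toggle_tip (a point): centre of the black ball (26 mm across) on the toggle; it moves with the toggle. The ball sits 50 mm from the toggle's hinge, which lies along the grinder's y, 52 mm above the deck and 120 mm from the window's centre towards grinder -y. Off, the ball is 24 mm in front of the hinge, on, 24 mm behind it, each time 44 mm above it. The housing below is 70 (x) x 50 mm, top 65 mm above the deck
- toggle (a joint): angle of the toggle: 0 off (leaning to the front, grinder -x), 1.0 rad on (leaning to the back, grinder +x, against its stop); light friction, it stays where it is left; it may start up to 0.2
- tamper_mid (a point): middle of the loose steel tamper, upright, 58 mm across its foot, 85 mm high, standing on the deck in front of the grinder (origin half-way up)
- jar_mid (a point): middle of a loose empty glass jar with a steel cap, 48 mm across, 85 mm high, on the deck in front of the grinder (origin half-way up)
- dripper_mid (a point): middle of the loose black cone dripper with a small handle, 90 mm across, 75 mm high, on the deck behind the grinder (origin half-way up)
- copper_jar (a point): half-way up the copper-capped jar of the spice carousel, 56 mm off the carousel's axis; the carousel (170 mm across, 163 mm high, five jars fixed on a free-turning disc) stands beyond the grinder's tall body
- shelf_unit: low aluminium shelf unit, 400 x 820 mm, fixed; its deck's top is 60 mm above the counter (origin: under its centre, on the counter)
- guard: the yellow guard frame with its four posts; same axes as the window, origin 106 mm below the window point, on the deck

How it is judged:
By the outcome, as a careful person would: the job done as asked, in the order asked, and still so for the second after the job is handed in, with the robot touching nothing.
It also fails if it takes over 45 s, if anything falls off the work surface, if the arm or the gripper's body presses on something with over 40 N, if the wrist force passes 120 N, or if a joint passes its speed limit or range.

## Robot

A 6-joint arm with a two-finger parallel gripper is mounted at the origin on the work surface. World frame = base frame: x ahead of the robot, y to its left, z up, the work surface at z = 0. Lengths are in mm, angles in rad, forces in N, time in s.
With the tool pointing down it reaches from about 425 to 950 mm from the base axis. Payload 3.5 kg.
Tool frame: the origin (TCP) lies at the very end of the fingers, on their centre line; the grasp point (between the pads) lies 19 mm behind it; z points along the fingers, y is the direction in which the jaws open and shut (so a half turn about z gives the same grasp; the last joint's range is limited). The gripper opens to 85 mm and grips with 20 to 120 N. Pads are 22 mm wide; open, the fingers measure 114 mm over their backs; the gripper's body (76 mm by 85 mm) begins 54 mm behind the grasp point. The pads swing forward as they close: fully open they stand 13 mm farther back than shut.
Start: joints at [-1.332, 0.286, 1.577, -0, 1.279, -0.15], TCP at [255.9, -624.597, 231.325] pointing down, gripper open.
Joint ranges: [-2.77, 2.77], [-0.9, 2.22], [0.21, 2.48], [-1.53, 4.67], [0.24, 2.81], [-2.84, 2.84]. Speed limits (rad/s): [2.79, 2.79, 3.14, 3.14, 3.14, 3.14].

## Interface

Orientations are given as a 3x3 rotation matrix whose columns are the frame's x, y, z axes.
In Python, from bench import status, cams, workorder gives the robot as it stands.
- The arm moves only by the tool play_rows, never from a script. Its argument "series" is text: rows parted by semicolons, each of 5 numbers parted by spaces: the gripper's target within -1 to 1 (fully open at 1, half-way at 0, shut at -1), then the shift along the world's x, y, z in units of 0.15 m (1.0 is 0.15 m), then the turn about the world's z in units of 2 rad (1.0 is 2 rad). In form: claw x y z spin; .... A call has 1 to 20 rows; each row is the pose to reach, as a shift and turn from the pose commanded when the call began; what a row does not reach only later rows make up. A row lasts 1/10 s, in which the tool goes at most 50 mm and 8.59 degrees, less where a joint would pass 70% of its speed; a pose out of reach is approached as far as the arm can. A call with a number of a shift or a turn outside -1 to 1 is refused whole. A call with a gripper value outside its range is refused whole. The fingers move at their own pace and stop on an object; the grip force is fixed at half the most. Time passes only in rows, so rows that repeat a pose let the fingers close. It gives the time, the measured TCP pose, the force and the opening at its end, in the units of the state.
- status.get_obs(): the state, without advancing time (a new reading comes with each control period).
- cams.read_camera(name): name is "side" or "top"; returns a dict with "frame" (420x560x3 uint8, red, green, blue), "camera_matrix" (3x3 intrinsics, pixels), "R" (3x3) and "t" (3): a world point X has camera coordinates R X + t. Camera axes: x right, y down, z forward; pixel columns grow to the right and rows downward; lengths in mm; the calibration is good to about 2 mm. A picture is of the moment at which its call begins. There is no depth.
- workorder.close_job(): hands the job in, once; it reports no verdict.
Trained networks look in a picture, given as the dict that the camera call returned (one of the last four; its "shot" number tells which), for a name from the list of things; names that differ only in an ending like _2 or _b are one class to them, and where a whole thing is asked for, a point or a joint stands for the part that bears it (a point fixed in the world has none). Each returns a list of dicts, best first, with "confidence" (0 to 1); they miss things now and then, are a little off and sometimes report something else, mostly with a low value. They report only what shows in the picture. A call takes as long as a camera call.
- cams.look_for(picture, name): "point" ([x, y, z] in mm, in world coordinates, good to about 4 mm: the middle of the surface that is visible of it).
The state is a dict: "time": time; "joint_pos": joint angles; "dq": joint speeds; "tau": joint torques, N m; "tool_pos": TCP position; "tool_rot": TCP orientation; "contact_force": force on the tool from outside, world axes, zero at the start; "moment": the same for the moment, N m; "gripper_width": opening from 0.0 (shut) to 1.0 (fully open).
Only numpy, scipy, OpenCV 4.12 (cv2) and the standard library are available. Lean on these libraries where they do the work, as an engineer would, in place of code of your own. Each camera call takes 0.05 s, during which the arm holds its last target.

## Working session

There is one attempt and no reset: what is moved stays moved. The work goes in short steps, Python scripts to look and compute and a tool call to move; the robot and the scene stay as the last step left them, time stands still between calls to the robot, and variables do not carry over. Pictures are saved under pics/ and viewed, and the job is handed in when it is done.

Besides the shell and the picture viewer there is one more tool, called after "Emit:" by a JSON object that holds its "op" and its "data", one argument or row to a line. play_rows: Moves the arm, as the interface text tells. Its arguments: {"type":"object","properties":{"series":{"type":"string"}},"required":["series"]}

```bash
mkdir -p pics; cat > h.py <<'E'
import numpy as np,cv2
from bench import status,cams,workorder
def snap(n,f):
    p=cams.read_camera(n); cv2.imwrite('pics/'+f,p['frame'][:,:,::-1]); return p
def proj(p,X):
    c=p['R']@np.array(X,float)+np.array(p['t']); u=p['camera_matrix']@c; return u[:2]/u[2]
E
python3 - <<'E'
from h import *
for n in ['side','top']:
    p=snap(n,n+'0.png')
    print(n,np.round(-np.array(p['R']).T@p['t']),np.round(np.array(p['R'])[2],2))
    for k in ['grinder','guard','press_pad','toggle_tip','tamper_mid','jar_mid','dripper_mid','copper_jar','window','shelf_unit']:
        try: print(k,[(np.round(d['point']).tolist(),round(d['confidence'],2)) for d in cams.look_for(p,k)[:3]])
        except Exception as e: print(k,e)
print(status.get_obs())
E
```

```text
side [ 176. -491.  947.] [ 0.34  0.55 -0.77]
grinder [([553.0, -42.0, 125.0], 0.76)]
guard [([578.0, -92.0, 169.0], 0.9)]
press_pad [([579.0, -63.0, 144.0], 0.74), ([577.0, -92.0, 162.0], 0.69)]
toggle_tip []
tamper_mid [([424.0, 10.0, 82.0], 0.94)]
jar_mid [([432.0, -200.0, 137.0], 0.78)]
dripper_mid [([746.0, -113.0, 98.0], 0.67)]
copper_jar [([513.0, 263.0, 130.0], 0.98)]
window [([573.0, -92.0, 164.0], 0.9)]
shelf_unit [([560.0, -244.0, 63.0], 0.91), ([573.0, -63.0, 150.0], 0.66)]
top [ 342.   96. 1223.] [ 0.2  -0.01 -0.98]
grinder [([562.0, -50.0, 137.0], 0.94)]
guard [([580.0, -82.0, 167.0], 0.81)]
press_pad []
toggle_tip []
tamper_mid [([426.0, 20.0, 86.0], 0.86)]
jar_mid [([439.0, -182.0, 149.0], 0.87)]
dripper_mid [([743.0, -118.0, 106.0], 0.84), ([577.0, -83.0, 167.0], 0.7), ([520.0, 273.0, 113.0], 0.22)]
copper_jar [([522.0, 272.0, 113.0], 0.86)]
window [([578.0, -83.0, 165.0], 0.97)]
shelf_unit [([573.0, -47.0, 55.0], 0.91)]
{'time': 1.1, 'joint_pos': array([-1.33200123e+00,  2.86284692e-01,  1.57670614e+00, -4.19510608e-05,
        1.27860665e+00, -1.50003020e-01]), 'dq': array([-0.00145239, -0.00023179, -0.00057382, -0.00053411, -0.00163153,
       -0.00052338]), 'tau': array([-8.35134961e-04, -4.05974329e+01, -2.92940193e+01, -2.24648811e-04,
        5.69827098e-04, -8.99536339e-07]), 'tool_pos': array([ 255.88807323, -624.59571339,  231.33175085]), 'tool_rot': array([[ 9.25360753e-01,  3.79087689e-01, -4.01756503e-05],
       [ 3.79087689e-01, -9.25360753e-01, -4.80852403e-06],
       [-3.89998223e-05, -1.07804750e-05, -9.99999999e-01]]), 'contact_force': array([-0.35003349,  0.49824179, -0.40309777]), 'moment': array([ 0.02366167, -0.00991755, -0.01667301]), 'gripper_width': 0.9997132708335779}
```

View pics/side0.png

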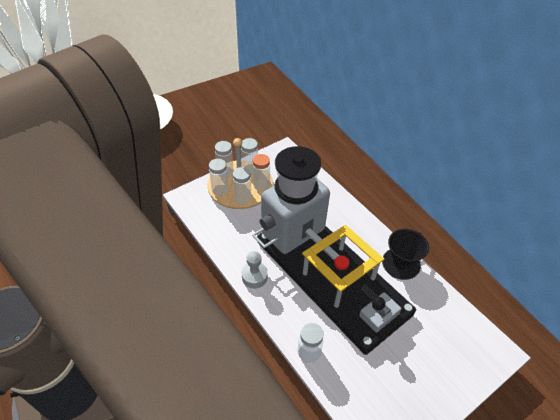

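View pics/top0.png

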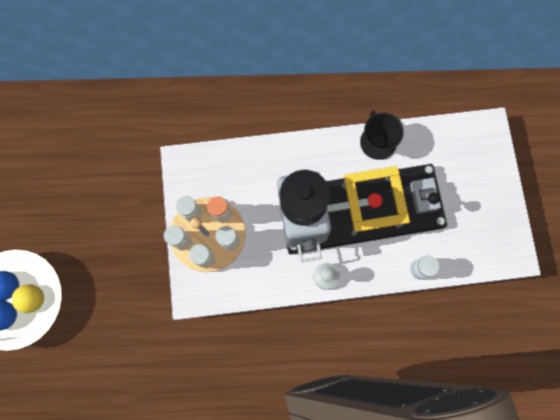

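```bash
python3 - <<'E'
from h import *
import pickle
from scipy.optimize import least_squares
P={n:snap(n,n+'1.png') for n in ['side','top']}
pickle.dump(P,open('P.pkl','wb'))
obs={}
for n,p in P.items():
    hsv=cv2.cvtColor(p['frame'],cv2.COLOR_RGB2HSV)
    m=cv2.inRange(hsv,(20,150,120),(35,255,255)); r=cv2.inRange(hsv,(0,180,110),(5,255,255))|cv2.inRange(hsv,(174,180,110),(180,255,255))
    # keep near guard
    c=proj(p,[578,-85,165]).astype(int); k=np.zeros_like(m); cv2.circle(k,tuple(map(int,c)),60,255,-1); m&=k; r&=k
    cv2.imwrite('pics/m_%s.png'%n,m)
    ys,xs=np.nonzero(r); print(n,'red',xs.mean(),ys.mean(),len(xs)); obs[n]=(m,(xs.mean(),ys.mean()))
    x,y=c; cr=p['frame'][max(0,y-90):y+90,max(0,x-120):x+120,::-1]; cv2.imwrite('pics/c_%s.png'%n,cv2.resize(cr,None,fx=3.3,fy=3.3,interpolation=cv2.INTER_CUBIC))
pickle.dump(obs,open('obs.pkl','wb'))
# fit plate via rendered silhouette vs mask (top face ring + sides)
def render(p,q,S=4):
    x,y,a,z=q; R=np.array([[np.cos(a),-np.sin(a)],[np.sin(a),np.cos(a)]])
    def poly(hx,hy,zz): return np.array([proj(p,[*(R@[i*hx,j*hy]+[x,y]),zz]) for i,j in [(-1,-1),(1,-1),(1,1),(-1,1)]])
    def fill(P): 
        im=np.zeros((420*S,560*S),np.uint8); cv2.fillPoly(im,[np.round((np.array(P)+.5)*S).astype(np.int32)],255); return im
    o=cv2.convexHull(np.vstack([poly(62,58,z),poly(62,58,z-6)]).astype(np.float32))[:,0]
    hole=fill(poly(42,38,z))&fill(poly(42,38,z-6))
    im=fill(o)&~hole
    return cv2.resize(im,(560,420),interpolation=cv2.INTER_AREA)
from scipy.optimize import minimize
def cost(q,ns=('side','top')):
    t=0
    for n in ns:
        a=cv2.GaussianBlur(render(P[n],q),(0,0),1.0).astype(float); b=cv2.GaussianBlur(obs[n][0],(0,0),1.0).astype(float)
        t+=((a-b)**2).sum()/255**2
    return t
for ns in [('side','top'),('side',),('top',)]:
  best=None
  for a0 in (-.1,.1):
    s=minimize(lambda v:cost([v[0],v[1],v[2]/100,166],ns),[578,-85,a0*100],method='Nelder-Mead',options=dict(initial_simplex=[[578,-85,a0*100],[590,-85,a0*100],[578,-73,a0*100],[578,-85,a0*100+8]],xatol=.1,fatol=.01))
    if best is None or s.fun<best.fun: best=s
  print(ns,best.x,best.fun)
E
```

```text
side red 341.45569620253167 262.27848101265823 158
top red 374.8466666666667 200.18666666666667 150
('side', 'top') [583.32018011 -85.04081774  15.18525682] 106.06586697424068
('side',) [583.40842848 -84.78426364  13.34652879] 54.74306805074971
('top',) [582.65693762 -85.1562194   14.32112673] 42.71011149557862
```

View pics/c_top.png

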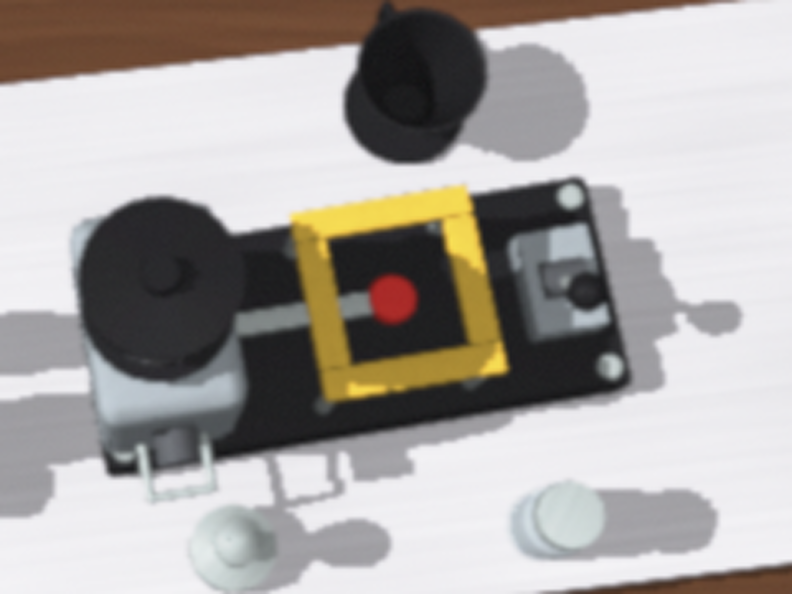

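View pics/c_side.png

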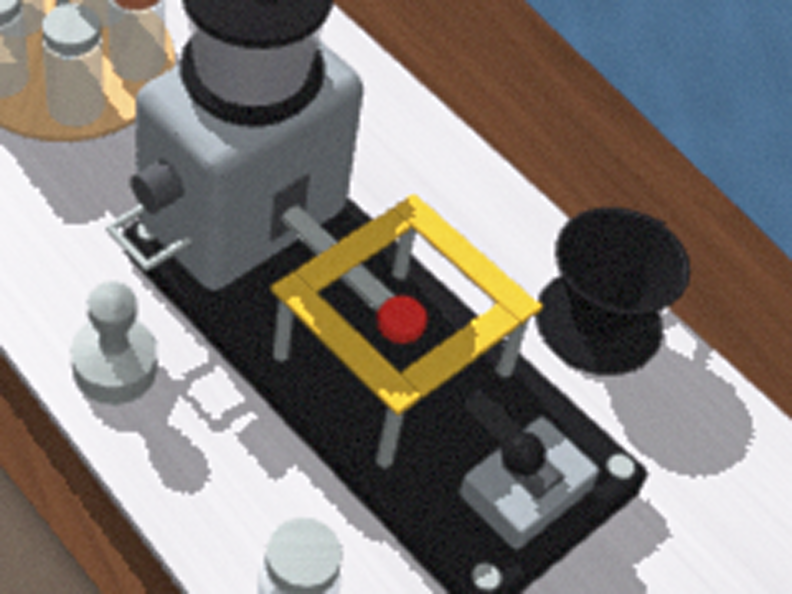

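```bash
python3 - <<'E'
from h import *
import pickle
from scipy.optimize import least_squares
P=pickle.load(open('P.pkl','rb'));obs=pickle.load(open('obs.pkl','rb'))
px={}
for n,uv in [('top',(587,290)),('side',(523,452))]:
    c=proj(P[n],[578,-85,165]).astype(int); px[n]=np.array(uv)/3.3+[c[0]-120,c[1]-90]
def tri(d,z=None):
    s=least_squares(lambda X:np.hstack([proj(P[n],X)-d[n] for n in d]),[580,-100,150]); return s.x.round(1),s.fun.round(1)
print('pad',tri({n:obs[n][1] for n in P})); print('ball',px,tri(px))
for q in [(583.3,-85,.15),(583,-85,.14),(583,-85,.13)]:
    x,y,a=q;R=np.array([[np.cos(a),-np.sin(a),0],[np.sin(a),np.cos(a),0],[0,0,1]])
    W=lambda v:R@np.array(v)+[x,y,60]
    print(q,'tog off/on',W([-24,-120,96]).round(),W([24,-120,96]).round())
a=.14;x,y=583,-85;R=np.array([[np.cos(a),-np.sin(a),0],[np.sin(a),np.cos(a),0],[0,0,1]])
W=lambda v:R@np.array(v)+[x,y,60]
for n,p in P.items():
    S=3;im=cv2.resize(p['frame'][:,:,::-1],None,fx=S,fy=S,interpolation=cv2.INTER_CUBIC)
    def poly(pts,col): cv2.polylines(im,[np.round((np.array([proj(p,W(v)) for v in pts])+.5)*S).astype(np.int32)],True,col,1)
    r=lambda cx,cy,hx,hy,z:[(cx-hx,cy-hy,z),(cx+hx,cy-hy,z),(cx+hx,cy+hy,z),(cx-hx,cy+hy,z)]
    poly(r(0,0,62,58,106),(255,0,255));poly(r(0,0,42,38,106),(255,0,255))
    poly(r(0,20,75,180,30),(0,255,0));poly(r(0,-120,35,25,65),(0,255,0));poly(r(-24,-120,4,4,96),(0,0,255))
    t=np.linspace(0,6.28,24);poly([(16*np.cos(i),16*np.sin(i),86) for i in t],(255,255,0))
    c=(proj(p,[583,-85,165])*S).astype(int);y0=max(0,c[1]-280);x0=max(0,c[0]-400)
    cv2.imwrite('pics/ov_%s.png'%n,im[y0:y0+560,x0:x0+800])
E
```

```text
pad (array([583.1, -86.1, 141.8]), array([ 0.1, -0. , -0. ,  0.1]))
ball {'top': array([433.87878788, 197.87878788]), 'side': array([378.48484848, 302.96969697])} (array([ 581.1, -207.4,  159.3]), array([ 0. , -0.1, -0.1,  0. ]))
(583.3, -85, 0.15) tog off/on [ 578. -207.  156.] [ 625. -200.  156.]
(583, -85, 0.14) tog off/on [ 576. -207.  156.] [ 624. -200.  156.]
(583, -85, 0.13) tog off/on [ 575. -207.  156.] [ 622. -201.  156.]
```

View pics/ov_top.png

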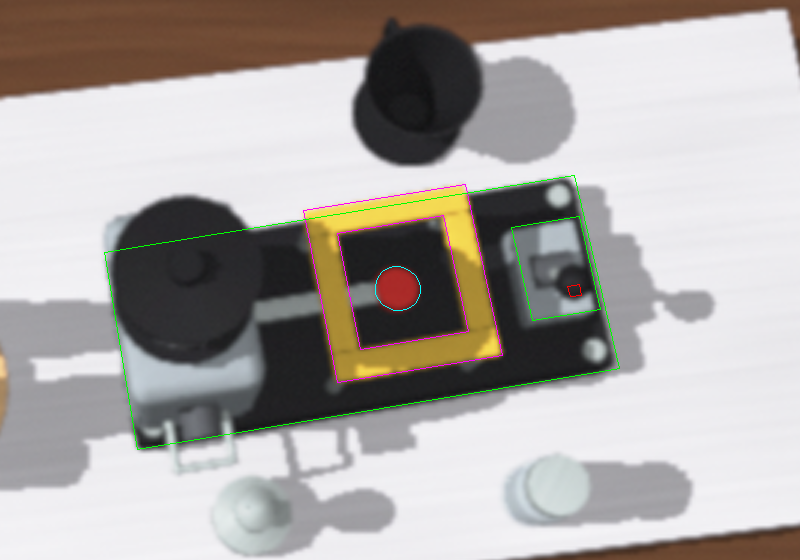

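View pics/ov_side.png

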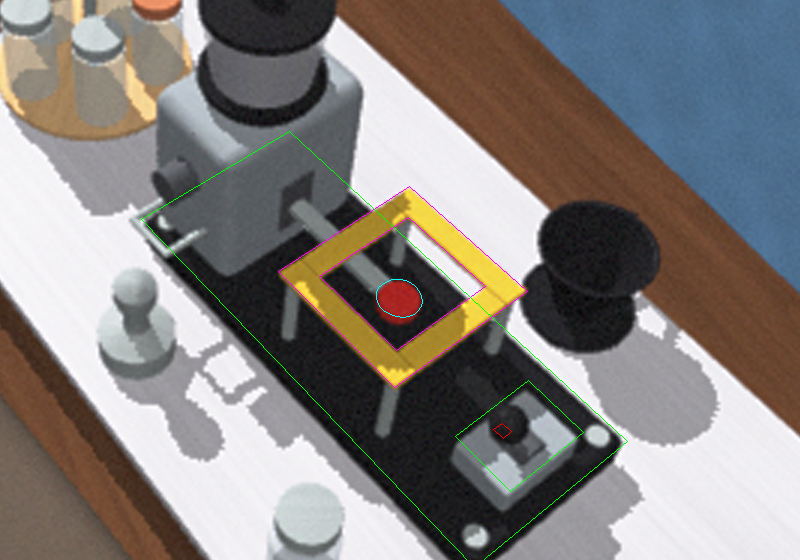

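Emit:
{"op": "play_rows", "data": {
  "series": "-1 0.15 0.22 0 -0.03; -1 0.31 0.45 0 -0.06; -1 0.46 0.68 0 -0.09; -1 0.62 0.91 0 -0.12; -1 0.62 0.91 0 -0.12"
}}

```text
time: 1.7
tool_pos: [351.4, -484.4, 231.5]
tool_rot: [[0.988, 0.152, 0.001], [0.152, -0.988, 0.001], [0.001, -0.001, -1.0]]
contact_force: [-0.8, -0.3, -0.6]
gripper_width: 0.146
```

Emit:
{"op": "play_rows", "data": {
  "series": "-1 0.15 0.22 0 0; -1 0.31 0.45 0 0; -1 0.46 0.68 0 0; -1 0.62 0.91 0 0; -1 0.62 0.91 0 0"
}}

```text
time: 2.2
tool_pos: [443.8, -348.7, 231.5]
tool_rot: [[0.988, 0.153, 0.001], [0.153, -0.988, 0.001], [0.001, -0.001, -1.0]]
contact_force: [-1.0, -0.7, 1.3]
gripper_width: 0.003
```

Emit:
{"op": "play_rows", "data": {
  "series": "-1 0.15 0.22 0 0; -1 0.31 0.45 0 0; -1 0.46 0.68 0 0; -1 0.62 0.91 0 0; -1 0.62 0.91 0 0; -1 0.62 0.91 0 0"
}}

```text
time: 2.8
tool_pos: [535.0, -215.7, 231.3]
tool_rot: [[0.989, 0.15, -0.0], [0.15, -0.989, -0.001], [-0.001, 0.001, -1.0]]
contact_force: [0.4, 0.1, 0.6]
gripper_width: -0.002
```

Emit:
{"op": "play_rows", "data": {
  "series": "-1 0 0 -0.2 0; -1 0 0 -0.4 0; -1 0 0 -0.57 0; -1 0 0 -0.57 0; -1 0 0 -0.57 0"
}}

```text
time: 3.3
tool_pos: [534.3, -216.7, 146.0]
tool_rot: [[0.989, 0.146, -0.001], [0.146, -0.989, -0.0], [-0.001, -0.0, -1.0]]
contact_force: [-0.6, -0.6, 0.9]
gripper_width: 0.001
```

Emit:
{"op": "play_rows", "data": {
  "series": "-1 0.07 0.01 0 0; -1 0.13 0.02 0 0; -1 0.2 0.03 0 0; -1 0.26 0.04 0 0; -1 0.32 0.045 0 0; -1 0.37 0.05 0 0; -1 0.4 0.06 0 0; -1 0.4 0.06 0 0; -1 0.4 0.06 0 0"
}}

```text
time: 4.2
tool_pos: [595.1, -205.9, 145.6]
tool_rot: [[0.989, 0.148, 0.0], [0.148, -0.989, 0.0], [0.0, -0.0, -1.0]]
contact_force: [-0.1, 0.4, -0.2]
gripper_width: -0.004
```

```bash
python3 - <<'E'
from h import *
for n in ['side','top']:
    p=snap(n,n+'2.png'); im=p['frame'][:,:,::-1]; c=proj(p,[600,-200,150]).astype(int)
    cv2.imwrite('pics/t2_%s.png'%n,cv2.resize(im[c[1]-80:c[1]+80,c[0]-100:c[0]+100],None,fx=3.5,fy=3.5))
E
```

```text
(no output)
```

View pics/t2_side.png

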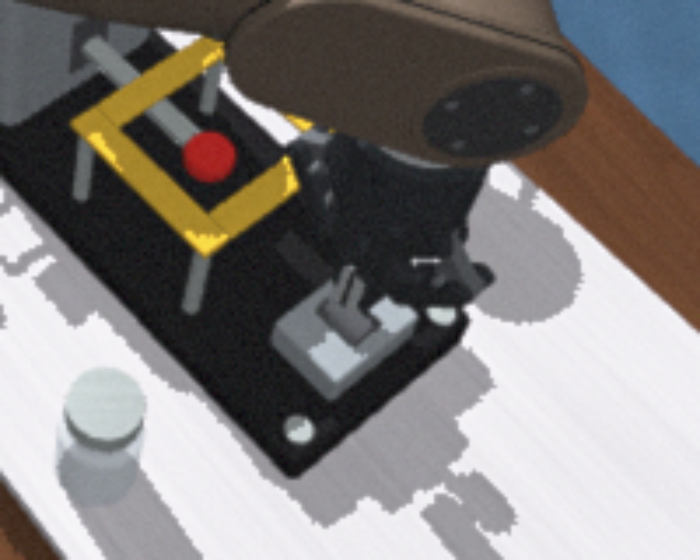

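Emit:
{"op": "play_rows", "data": {
  "series": "-1 0.015 0.002 0 0; -1 0.03 0.004 0 0; -1 0.045 0.006 0 0; -1 0.045 0.006 0 0"
}}

```text
time: 4.7
tool_pos: [600.1, -205.3, 145.3]
tool_rot: [[0.989, 0.149, -0.005], [0.149, -0.989, 0.0], [-0.005, -0.001, -1.0]]
contact_force: [-5.1, -1.6, 1.3]
gripper_width: -0.002
```

Emit:
{"op": "play_rows", "data": {
  "series": "-1 0.01 0.0015 0 0; -1 0.02 0.003 0 0; -1 0.02 0.003 0 0"
}}

```text
time: 5.0
tool_pos: [600.4, -205.2, 145.2]
tool_rot: [[0.989, 0.149, -0.013], [0.149, -0.989, 0.0], [-0.013, -0.002, -1.0]]
contact_force: [-13.8, -1.7, 5.2]
gripper_width: -0.001
```

Emit:
{"op": "play_rows", "data": {
  "series": "-1 -0.1 -0.015 0 0; -1 -0.25 -0.035 0 0; -1 -0.4 -0.06 0 0; -1 -0.4 -0.06 0.25 0; -1 -0.4 -0.06 0.5 0; -1 -0.4 -0.06 0.7 0; -1 -0.4 -0.06 0.7 0"
}}

```text
time: 5.7
tool_pos: [547.6, -215.2, 257.9]
tool_rot: [[0.989, 0.148, 0.011], [0.148, -0.989, -0.006], [0.01, 0.008, -1.0]]
contact_force: [1.0, -0.2, -0.2]
gripper_width: 0.001
```

```bash
python3 - <<'E'
from h import *
for n in ['side','top']:
    p=snap(n,n+'3.png'); im=p['frame'][:,:,::-1]; c=proj(p,[600,-200,150]).astype(int)
    print(n,proj(p,[624,-200,156])-c,proj(p,[576,-207,156])-c)
    cv2.imwrite('pics/t3_%s.png'%n,cv2.resize(im[c[1]-80:c[1]+80,c[0]-100:c[0]+100],None,fx=3.5,fy=3.5))
print(status.get_obs()['tool_pos'],status.get_obs()['contact_force'])
E
```

```text
side [11.08130425 -6.65528667] [-6.10017347  6.86052539]
top [  0.35267034 -11.47027332] [ 5.50050096 10.51478686]
[ 545.34057468 -213.93662482  252.04174904] [-1.0709339   0.70649962 -0.39031652]
```

View pics/t3_side.png

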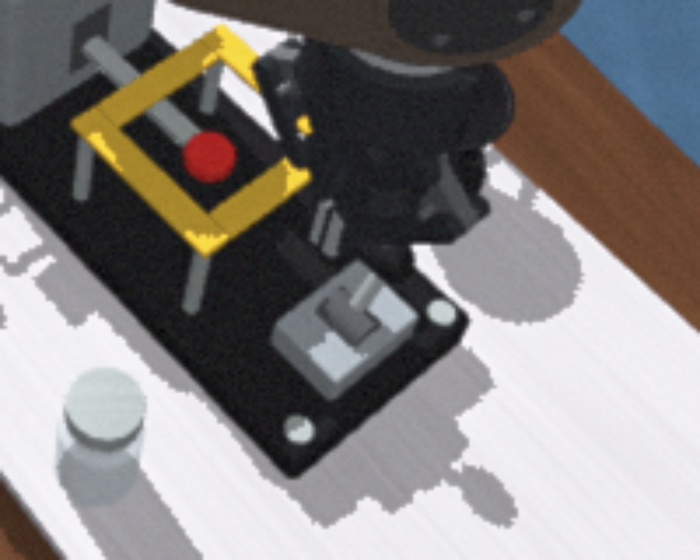

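View pics/t3_top.png

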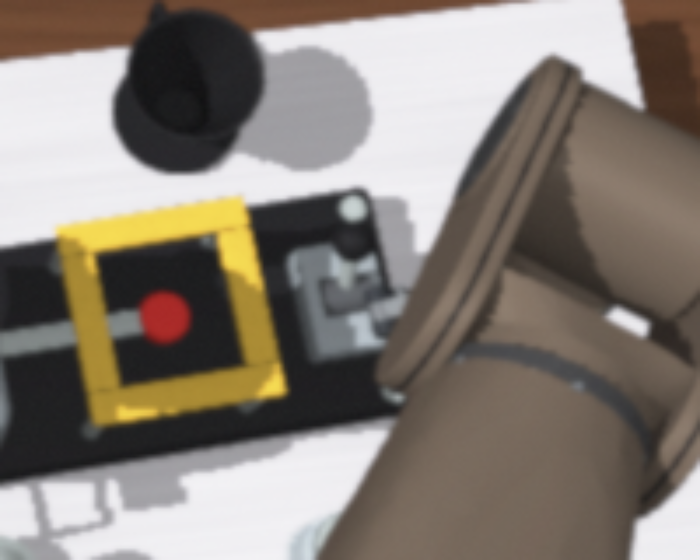

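```bash
python3 - <<'E'
from h import *
p=cams.read_camera('top'); c=proj(p,[600,-200,150]).astype(int)
R=np.array(p['R']);o=-R.T@p['t']
for uv in [(385,375),(470,200),(550,60)]:
    u=np.array(uv)/3.5+c-[100,80]; d=R.T@np.linalg.solve(p['camera_matrix'],[*u,1])
    for z in (300,350,400,450): print(uv,z,(o+d*(z-o[2])/d[2]).round())
E
```

```text
(385, 375) 300 [ 513. -172.  300.]
(385, 375) 350 [ 504. -157.  350.]
(385, 375) 400 [ 495. -143.  400.]
(385, 375) 450 [ 486. -128.  450.]
(470, 200) 300 [ 606. -224.  300.]
(470, 200) 350 [ 592. -207.  350.]
(470, 200) 400 [ 577. -189.  400.]
(470, 200) 450 [ 563. -172.  450.]
(550, 60) 300 [ 682. -274.  300.]
(550, 60) 350 [ 664. -254.  350.]
(550, 60) 400 [ 645. -234.  400.]
(550, 60) 450 [ 627. -214.  450.]
```

View pics/side3.png

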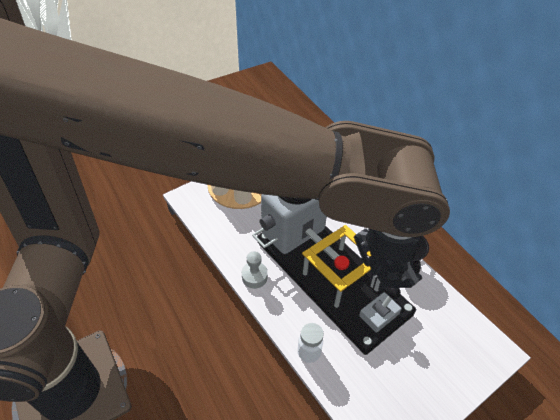

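View pics/top3.png

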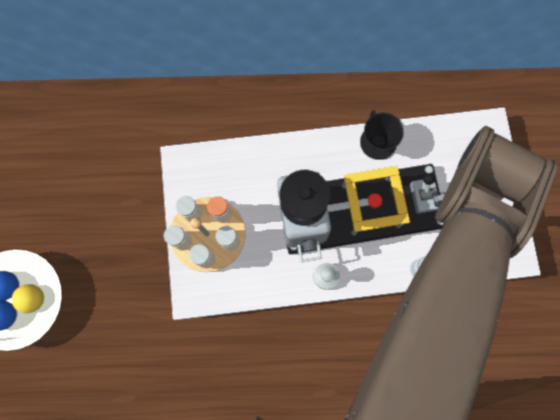

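Emit:
{"op": "play_rows", "data": {
  "series": "-1 0.06 0.21 0 0; -1 0.12 0.43 0 0; -1 0.19 0.64 0 0; -1 0.25 0.85 0 0; -1 0.25 0.85 0 0; -1 0.25 0.85 0 0; -1 0.25 0.85 0 0"
}}

```text
time: 6.55
tool_pos: [581.6, -86.8, 249.6]
tool_rot: [[0.989, 0.148, -0.002], [0.148, -0.989, 0.0], [-0.002, -0.001, -1.0]]
contact_force: [-0.3, -0.0, -0.0]
gripper_width: -0.003
```

```bash
python3 - <<'E'
from h import *
p=snap('side','side4.png');p=snap('top','top4.png')
o=status.get_obs();print(o['tool_pos'],o['tool_rot'].round(3),o['contact_force'],o['time'])
E
```

```text
[581.77135502 -87.25528215 250.18806491] [[ 0.989  0.147 -0.001]
 [ 0.147 -0.989  0.   ]
 [-0.001 -0.    -1.   ]] [-0.81424572 -0.48930052  0.17528395] 6.65
```

View pics/side4.png

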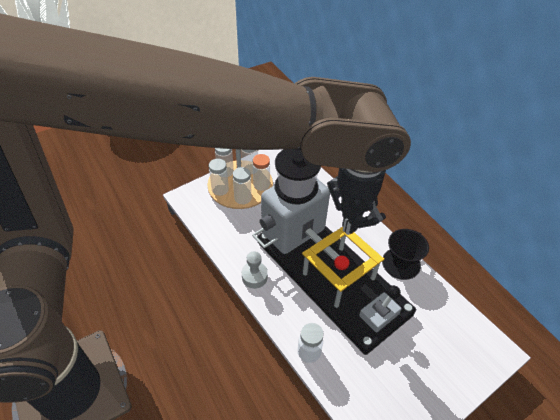

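View pics/top4.png

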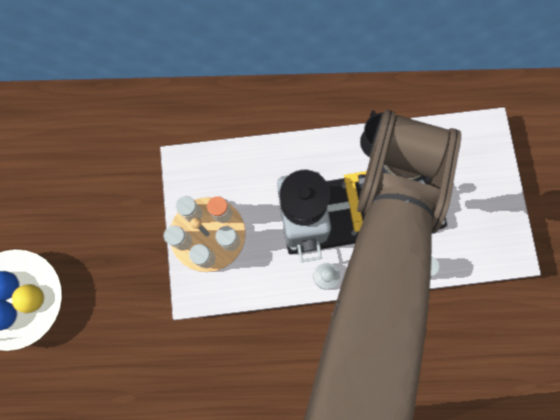

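Emit:
{"op": "play_rows", "data": {
  "series": "-1 0.01 0.005 -0.2 0; -1 0.01 0.005 -0.4 0; -1 0.01 0.005 -0.55 0; -1 0.01 0.005 -0.64 0; -1 0.01 0.005 -0.64 0"
}}

```text
time: 7.15
tool_pos: [582.1, -85.8, 152.4]
tool_rot: [[0.989, 0.147, -0.004], [0.147, -0.989, 0.001], [-0.004, -0.002, -1.0]]
contact_force: [0.3, 0.1, -0.4]
gripper_width: -0.002
```

Emit:
{"op": "play_rows", "data": {
  "series": "-1 0 0 -0.04 0; -1 0 0 -0.08 0; -1 0 0 -0.12 0; -1 0 0 -0.15 0; -1 0 0 -0.17 0; -1 0 0 -0.17 0"
}}

```text
time: 7.75
tool_pos: [584.8, -85.8, 130.1]
tool_rot: [[0.989, 0.148, 0.003], [0.148, -0.989, -0.001], [0.003, 0.001, -1.0]]
contact_force: [1.8, -1.0, 5.0]
gripper_width: -0.003
```

Emit:
{"op": "play_rows", "data": {
  "series": "-1 0 0 -0.01 0; -1 0 0 -0.02 0; -1 0 0 -0.025 0; -1 0 0 -0.025 0"
}}

```text
time: 8.15
tool_pos: [584.9, -85.7, 127.9]
tool_rot: [[0.989, 0.148, 0.003], [0.148, -0.989, -0.001], [0.003, 0.001, -1.0]]
contact_force: [0.5, -0.3, 10.8]
gripper_width: -0.004
```

Emit:
{"op": "play_rows", "data": {
  "series": "-1 0 0 -0.01 0; -1 0 0 -0.01 0; -1 0 0 -0.01 0; -1 0 0 -0.01 0; -1 0 0 -0.01 0; -1 0 0 -0.01 0; -1 0 0 -0.01 0; -1 0 0 -0.01 0; -1 0 0 -0.01 0"
}}

```text
time: 9.05
tool_pos: [584.9, -85.6, 127.5]
tool_rot: [[0.989, 0.148, 0.003], [0.148, -0.989, -0.001], [0.003, 0.001, -1.0]]
contact_force: [-2.5, 0.7, 14.3]
gripper_width: 0.0
```

Emit:
{"op": "play_rows", "data": {
  "series": "-1 0 0 0.06 0; -1 0 0 0.14 0; -1 0 0 0.35 0; -1 0 0 0.65 0; -1 0 0 0.95 0; -1 0 0 0.95 0"
}}

```text
time: 9.65
tool_pos: [585.7, -85.7, 273.8]
tool_rot: [[0.989, 0.149, 0.009], [0.149, -0.989, -0.003], [0.009, 0.004, -1.0]]
contact_force: [1.2, 0.4, 0.5]
gripper_width: 0.003
```

Emit:
{"op": "play_rows", "data": {
  "series": "-1 -0.1 -0.3 0 0; -1 -0.2 -0.6 0 0; -1 -0.3 -0.95 0 0; -1 -0.3 -0.95 0 0; -1 -0.3 -0.95 0 0"
}}

```text
time: 10.15
tool_pos: [537.2, -228.4, 264.7]
tool_rot: [[0.989, 0.145, -0.004], [0.145, -0.989, 0.003], [-0.003, -0.004, -1.0]]
contact_force: [0.2, 0.6, 0.3]
gripper_width: -0.001
```

Emit:
{"op": "play_rows", "data": {
  "series": "-1 -0.2 -0.3 0 0; -1 -0.4 -0.6 0 0; -1 -0.6 -0.95 0 0; -1 -0.6 -0.95 0 0; -1 -0.6 -0.95 0 0"
}}

```text
time: 10.65
tool_pos: [447.8, -370.7, 265.4]
tool_rot: [[0.989, 0.146, -0.002], [0.146, -0.989, 0.002], [-0.001, -0.003, -1.0]]
contact_force: [0.4, -0.1, 0.5]
gripper_width: -0.0
```

```bash
python3 - <<'E'
from h import *
import pickle
P=pickle.load(open('P.pkl','rb'));N={n:snap(n,n+'5.png') for n in P}
for n in P:
    hsv=cv2.cvtColor(N[n]['frame'],cv2.COLOR_RGB2HSV); r=cv2.inRange(hsv,(0,180,110),(5,255,255))|cv2.inRange(hsv,(174,180,110),(180,255,255))
    k=np.zeros_like(r);cv2.circle(k,tuple(map(int,proj(N[n],[583,-86,146]))),25,255,-1);ys,xs=np.nonzero(r&k);print(n,xs.mean(),ys.mean(),len(xs))
    for q in ['tamper_mid','jar_mid','dripper_mid','copper_jar','toggle_tip']: print(q,[(np.round(d['point']).tolist(),round(d['confidence'],2)) for d in cams.look_for(N[n],q)[:1]])
im=np.hstack([cv2.absdiff(N['top']['frame'],P['top']['frame'])]);cv2.imwrite('pics/diff5.png',im)
o=status.get_obs();print(o['tool_pos'],o['contact_force'],o['time'])
E
```

```text
side nan nan 0
tamper_mid [([415.0, -2.0, 77.0], 0.54)]
jar_mid [([432.0, -201.0, 138.0], 0.65)]
dripper_mid []
copper_jar [([574.0, 293.0, 161.0], 0.78)]
toggle_tip [([620.0, -206.0, 162.0], 0.53)]
top 374.80132450331126 200.16556291390728 151
tamper_mid [([425.0, 20.0, 86.0], 0.94)]
jar_mid [([436.0, -181.0, 145.0], 0.9)]
dripper_mid [([746.0, -116.0, 104.0], 0.84)]
copper_jar [([518.0, 277.0, 113.0], 0.6)]
toggle_tip [([619.0, -197.0, 164.0], 0.56)]
[ 448.87583904 -370.17801584  266.61545238] [ 0.36382753 -0.93331517  0.3342999 ] 11.25<stdin>:6: RuntimeWarning: Mean of empty slice.
  ret = ret.dtype.type(ret / rcount)
```

View pics/top5.png

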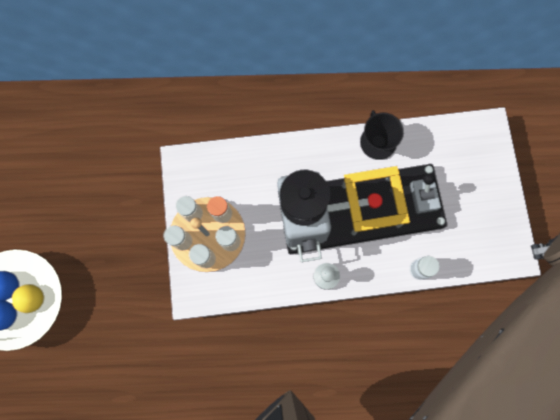

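View pics/diff5.png

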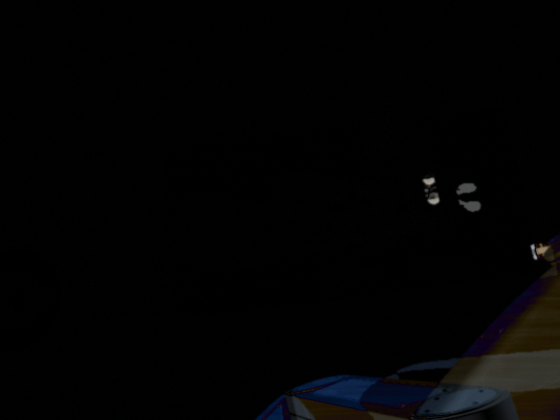

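```bash
python3 -c "
from h import *
print(workorder.close_job())"
```

```text
the job is handed in; nothing more can be done
None
```

The grinder is switched on and the dosing lever was pressed, held and released, in that order. The job is handed in; the last clock reading before that was 11.25 s.

- **Toggle:** I pushed the ball from the front with the shut fingers until it met its stop, at about 14 N. A picture taken after backing off showed the ball within 1 px of where it should sit when on.
- **Lever:** I went down through the centre of the window and pressed the red pad to its stop. The force rose from 5 N to 14 N with the tool at about 127.5 mm, and I held it there for about 1 s. Then I lifted straight out and withdrew clear.
- **Last checks:** Comparing the top camera's pictures from before and after, only the toggle, its shadow and the arm itself had changed. The pad was back within 0.1 px of its starting place. The tamper, jar, dripper, carousel and guard did not move. The force on the tool was about zero once it was clear.
- **Checks that gave nothing or disagreed:** The last side picture did not show the red pad, probably because the arm hid it, so the lever's return was confirmed from the top view only. From that side view the networks missed the dripper. They also put the copper jar about 60 mm and the tamper about 15 mm from their first side readings. The top view showed both unchanged.

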